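# Push the failed valve into the reject chute

### The arm

A 6-joint arm with a two-finger parallel gripper is mounted at the origin on a cart in front of the work surface, level with it; the furniture and walls round the work are solid. World frame = base frame: x ahead of the robot, y to its left, z up, the work surface at z = 0. Lengths are in m, angles in rad, forces in N, time in s.
With the tool pointing down it reaches from about 0.25 to 0.775 m from the base axis. Payload 4 kg.
Tool frame: the origin (TCP) lies midway between the tips of the shut fingers; the grasp point (between the pads) lies 19 mm behind it; z points along the fingers, y is the line along which they close (so a half turn about z gives the same grasp; the last joint's range is limited). The gripper opens to 94 mm and grips with 3 to 60 N. Pads are 16 mm wide; open, the fingers measure 119 mm over their backs; the gripper's body (75 mm by 177 mm) begins 78 mm behind the grasp point.
Start: joints at [-1.303, 0.087, 1.371, -0, 1.684, -0.103], TCP at [0.199, -0.513, 0.206] pointing down, gripper open.
Joint ranges: [-3.1, 3.1], [-0.76, 2.03], [0.27, 2.55], [-1.08, 4.22], [0.17, 2.65], [-2.57, 2.57]. Speed limits (rad/s): [2.79, 2.79, 3.14, 3.14, 3.14, 3.14].

### API

Orientations are given as [roll, pitch, yaw] about the fixed x, y, z axes, in that order (R = Rz(yaw) Ry(pitch) Rx(roll)).
In Python, from bench import sensors, eyes, job gives the robot as it stands.
- The arm moves only by the tool arm_command, never from a script. Its argument "series" is a list of rows, each a list of 7 numbers: the opening, from 0 (shut) to 1 (fully open), then the shift along the tool's x, y, z in cm, then the turn, a rotation vector about the tool's x, y, z in rad. In form: [[fingers, dx, dy, dz, wx, wy, wz], ...]. A call has 1 to 20 rows; each row shifts and turns the commanded pose from where the row before left it, along the tool's axes as they then stand; what a row does not reach is not made up. A row lasts 1/10 s, in which the tool goes at most 50 mm and 8.59 degrees, less where a joint would pass 70% of its speed; a pose out of reach is approached as far as the arm can. A call with a gripper value outside its range is refused whole. The fingers move at their own pace and stop on an object; the grip force is fixed at half the most. Time passes only in rows, so rows that do not move let the fingers close. It gives the time, the measured TCP pose, the force and the opening at its end, in the units of the state.
- sensors.get_obs(): the state, without advancing time (a new reading comes with each control period).
- eyes.snapshot(name): name is "side" or "top"; returns the picture (480x640x3 uint8, blue, green, red); there is no depth.
- eyes.get_calibration(name): a dict with "mtx" (3x3 intrinsics, pixels), "R" (3x3) and "t" (3): a world point X has camera coordinates R X + t. Camera axes: x right, y down, z forward; pixel columns grow to the right and rows downward; lengths in m; the calibration is good to about 2 mm. A picture is of the moment at which its call begins. get_calibration takes no time and is no camera call.
- job.close_job(): hands the job in, once; it reports no verdict.
The state is a dict: "time": time; "joint_positions": joint angles; "qvel": joint speeds; "joint_torque": joint torques, N m; "tool_pos": TCP position; "ee_rot": TCP orientation; "wrist_force": force on the tool from outside, world axes, zero at the start; "wrist_torque": the same for the moment, N m; "width": finger opening in m.
Only numpy, scipy, OpenCV 4.12 (cv2) and the standard library are available. Lean on these libraries where they do the work, as an engineer would, in place of code of your own. Each camera call takes 0.05 s, during which the arm holds its last target. There are 200 camera calls.

### The job

The brass valve with the red lever has failed its leak test. Push it (do not pick it up) over the front edge of the small aluminium inspection shelf, so that it drops into the red-walled reject chute below and stays there. The black loupe that stands beside it on the shelf is not to be moved.

Things in the scene. Friction and masses are not known exactly. Their poses are not given: they have to be found in the camera images.
- valve: small brass shut-off valve (air fitting) with a red lever on top, 16 x 47 x 28 mm (x, y, z), upright on the inspection shelf; loose, about 60 g. Origin: centre of its underside; y lies along its brass body, z up.
- loupe: black eye loupe, a round cup 37 mm in diameter and 33 mm high, standing loose on the shelf beside the valve, centres 70 to 105 mm apart along the shelf; valve and loupe may have changed places. Origin: centre of its underside, z up.
- reject_shelf: fixed stand, set 0 to 30 mm above the worktop on a plinth. Origin: 100 mm below the middle of the shelf's front edge; x back over the shelf, y along the edge, z up. Shelf: flat, no rim, x 0..65, y -85..85 mm, top z 100; back and sides open. Chute below its front edge: red-walled trough, inside x -74..0, y -83..83 mm; floor slopes from z 76 to a flat bottom at z 6; front lip up to z 45.

How it is judged:
At the end, for the whole second after the job is handed in: The valve lies at rest inside the chute in front of the shelf (between shelf front and lip, between the side walls, its origin at least 35 mm below the shelf top), and the loupe still stands upright (within 10 degrees) within 15 mm of where it stood (x of valve in the frame of reject_shelf between -0.076 and -0.005 m and y of valve in the frame of reject_shelf between -0.085 and 0.085 m and z of valve in the frame of reject_shelf below 0.065 m and linear speed of valve below 0.02 m/s and distance of loupe from where it was at the start of the episode below 0.015 m and angle between loupe's own z axis and vertical below 0.17 rad); the robot touches nothing.
It fails at once if the valve is lifted (more than 20 mm above the shelf) instead of pushed (z of valve in the frame of reject_shelf above 0.12 m).
It fails at once if the loupe is shifted by more than 15 mm or knocked over (distance of loupe from where it was at the start of the episode above 0.015 m or angle between loupe's own z axis and vertical above 0.17 rad).
It also fails if it takes over 29 s, if anything falls off the work surface, if the arm or the gripper's body presses on something with over 40 N, if the wrist force passes 120 N, or if a joint passes its speed limit or range.

## Working session

There is one attempt and no reset: what is moved stays moved. The work goes in short steps, Python scripts to look and compute and a tool call to move; the robot and the scene stay as the last step left them, time stands still between calls to the robot, and variables do not carry over. Pictures are saved under pics/ and viewed, on a budget of 10 in all, crops included, one or two more only if the job needs it, and the job is handed in when it is done.

Besides the shell and the picture viewer there is one more tool, called after "Emit:" by a JSON object that holds its "api" and its "payload", one argument or row to a line. arm_command: Moves the arm, as the interface text tells. Its arguments: {"type":"object","properties":{"series":{"type":"array","items":{"type":"array","items":{"type":"number"}}}},"required":["series"]}

```bash
mkdir -p pics
python3 - <<'E'
from bench import sensors, eyes
import cv2
o=sensors.get_obs();print(o['time'],o['tool_pos'],o['ee_rot'],o['width'])
for n in('side','top'):
    cv2.imwrite(f'pics/{n}0.png',eyes.snapshot(n)); c=eyes.get_calibration(n); print(n,c['mtx'].tolist() if hasattr(c['mtx'],'tolist') else c['mtx'],c['R'],c['t'])
E
```

```text
0.0 [ 0.19913905 -0.5120879   0.2043123 ] [-3.13937814e+00 -2.02131331e-04  3.70775278e-01] 0.09356216904859566
side [[495.3963256380539, 0.0, 328.5514731411025], [0.0, 495.3963256380539, 236.85402397435973], [0.0, 0.0, 1.0]] [[ 0.99067095 -0.13601315 -0.00845564]
 [-0.10144772 -0.69463448 -0.71217365]
 [ 0.0909914   0.70638755 -0.70195242]] [-0.46142059  0.30055343  0.69160817]
top [[619.0798969941864, 0.0, 320.325508551739], [0.0, 619.0798969941864, 240.91598499699435], [0.0, 0.0, 1.0]] [[-0.14017544 -0.99012065 -0.00345583]
 [-0.96931741  0.13794038 -0.20346059]
 [ 0.20192723 -0.02517038 -0.97907704]] [0.33534885 0.48433635 0.87255266]
```

View pics/side0.png

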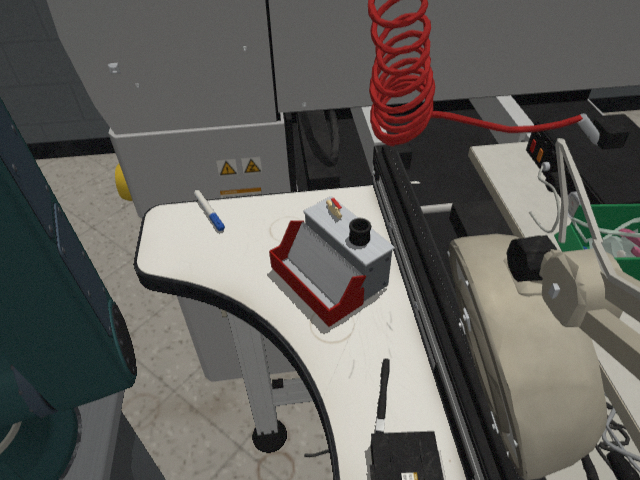

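View pics/top0.png

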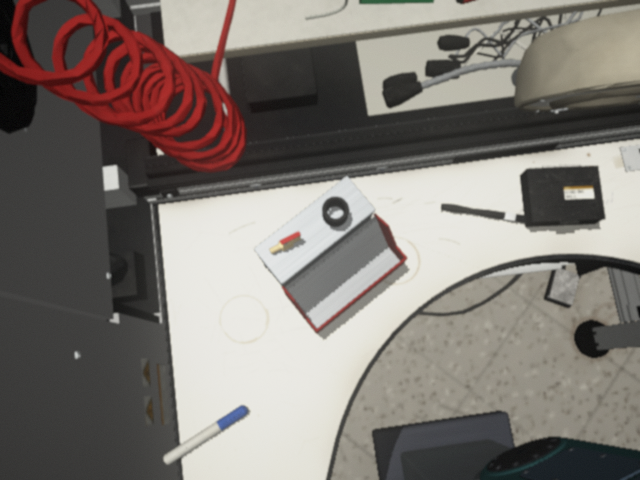

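The side view shows the shelf with the valve near (334,209) and the loupe near (360,231), and the red chute in front of it. In the top view the valve is at about (286,243), the loupe at (336,211) and the front edge runs from about (283,287) to (376,215). I'll enlarge both views to get the corners.

Run:
```python
import cv2,numpy as np
a=cv2.imread('pics/side0.png')[180:330,260:400];b=cv2.imread('pics/top0.png')[170:340,240:420]
a=cv2.resize(a,None,fx=4,fy=4,interpolation=cv2.INTER_CUBIC);a=a[:600,:390]
b=cv2.resize(b,None,fx=4,fy=4,interpolation=cv2.INTER_CUBIC)
cv2.imwrite('pics/b.png',b[:600]);cv2.imwrite('pics/a.png',cv2.resize(cv2.imread('pics/side0.png')[180:330,260:400],None,fx=4,fy=4,interpolation=cv2.INTER_CUBIC))
```

```text
(no output)
```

View pics/a.png

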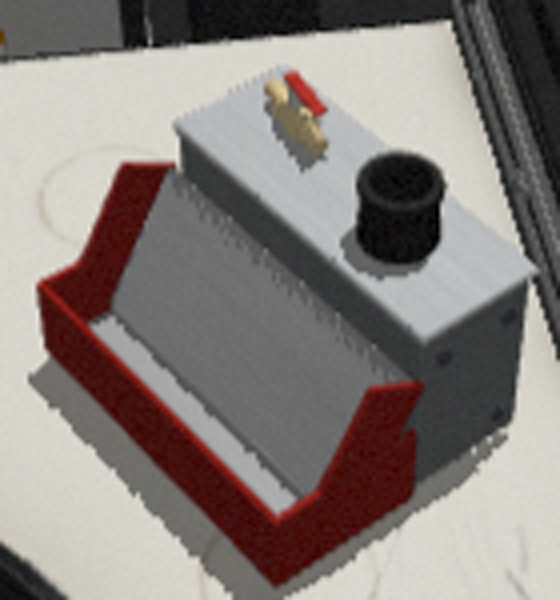

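View pics/b.png

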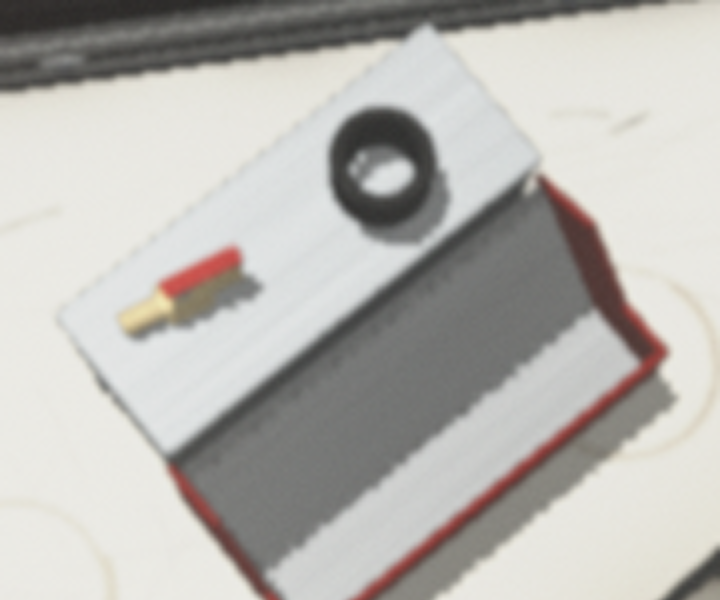

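The side crop puts the shelf corners at FL (177,126), FR (422,341), BR (537,272) and BL (280,66), with the valve body running (272,88) to (322,142) and the loupe rim at (400,180). In the top crop they are FL (168,457), FR (540,158), BR (430,27) and BL (58,317), with the valve from (122,325) to (240,255) and the loupe rim at (383,166).

```bash
cat > h.py <<'E'
import cv2,numpy as np
from bench import eyes
C={n:eyes.get_calibration(n) for n in('side','top')}
def P(n): c=C[n];return np.array(c['mtx'])@np.c_[c['R'],c['t']]
def tri(s,t):
    X=cv2.triangulatePoints(P('side'),P('top'),np.float64(s).reshape(2,1),np.float64(t).reshape(2,1))[:,0];return X[:3]/X[3]
def ray(n,p,z):
    c=C[n];R=np.array(c['R']);o=-R.T@np.array(c['t']);d=R.T@np.linalg.inv(c['mtx'])@[p[0],p[1],1];return o+d*(z-o[2])/d[2]
E
cat > m.py <<'E'
from h import *
np.set_printoptions(precision=4,suppress=True)
S=lambda x,y:(260+x/4,180+y/4)
T=lambda x,y:(240+x/4,170+y/4)
c={k:tri(S(*a),T(*b)) for k,a,b in[('FL',(177,126),(168,457)),('FR',(422,341),(540,158)),('BR',(537,272),(430,27)),('BL',(280,66),(58,317))]}
for k,v in c.items():print(k,v)
print('len',np.linalg.norm(c['FL']-c['FR']),np.linalg.norm(c['BL']-c['BR']),'dep',np.linalg.norm(c['FL']-c['BL']),np.linalg.norm(c['FR']-c['BR']))
z=np.mean([v[2] for v in c.values()])
y=c['FL']-c['FR']+c['BL']-c['BR'];y[2]=0;y/=np.linalg.norm(y);x=np.array([y[1],-y[0],0])
mid=np.mean(list(c.values()),0);o=mid-x*.0325;print('z',z,'origin',o,'x',x,'yaw',np.arctan2(x[1],x[0]))
L=lambda p:np.array([(p-o)@x,(p-o)@y,p[2]-z])
lp=tri(S(400,180),T(383,166));print('loupe top',lp,L(lp))
im=cv2.imread('pics/top0.png');hsv=cv2.cvtColor(im,cv2.COLOR_BGR2HSV)
def comp(m):
    m[:225]=0;m[260:]=0;m[:,:262]=0;m[:,310:]=0
    return np.argwhere(m)[:,::-1].astype(float)
red=comp(((hsv[...,0]<8)|(hsv[...,0]>172))&(hsv[...,1]>120)&(hsv[...,2]>80))
br=comp((hsv[...,0]>=10)&(hsv[...,0]<35)&(hsv[...,1]>60)&(hsv[...,2]>120))
for n,q,h in(('red',red,.026),('brass',br,.012)):
    w=np.array([L(ray('top',p,z+h)) for p in q]);print(n,len(q),w.mean(0),w.min(0),w.max(0),'ang',cv2.minAreaRect(q.astype(np.float32)))
for p in((272,88),(322,142)):print('side body',L(ray('side',S(*p),z+.011)))
for p in((122,325),(240,255)):print('top ends',L(ray('top',T(*p),z+.02)))
E
python3 m.py
```

```text
FL [0.4647 0.3267 0.1006]
FR [0.5509 0.182  0.1014]
BR [0.6051 0.2133 0.101 ]
BL [0.5175 0.3582 0.1036]
len 0.16847261097754146 0.16931420549827167 dep 0.06168028721984086 0.06259413789201251
z 0.10162570816762911 origin [0.5067 0.2533 0.1016] x [0.8575 0.5146 0.    ] yaw 0.540489466541215
loupe top [0.5488 0.2396 0.1361] [ 0.0291 -0.0334  0.0345]
red 74 [0.0394 0.0384 0.026 ] [0.0345 0.0255 0.026 ] [0.0439 0.0513 0.026 ] ang ((289.8000183105469, 238.10000610351562), (3.5777084827423096, 19.230182647705078), 63.43495178222656)
brass 123 [0.0398 0.0515 0.012 ] [0.0334 0.0275 0.012 ] [0.0483 0.0688 0.012 ] ang ((284.546142578125, 244.16921997070312), (9.033696174621582, 29.732263565063477), 74.74488067626953)
side body [0.0451 0.0659 0.011 ]
side body [0.0394 0.0237 0.011 ]
top ends [0.0427 0.07   0.02  ]
top ends [0.0364 0.0233 0.02  ]
```

The measured shelf matches its given size: 169 mm long against 170, 62 mm deep against 65, top at z = 0.1015. The valve is at local (40, 46) mm and the loupe at (29, -33) mm. Next I'll check the hanging hose for clearance and work out the approach shift.

Run:
```python
from h import *
np.set_printoptions(precision=4,suppress=True)
print('coil bottom tri',tri((400,138),(215,160)),tri((433,112),(240,120)))
for z in(.1,.3,.5):print(z,ray('top',(215,165),z),ray('side',(400,140),z))
x=np.array([.8575,.5146]);y=np.array([-.5146,.8575]);o=np.array([.5067,.2533])
p=np.array([.1991,-.5121]);t=o+x*.080+y*.046
print('target',t,'shift tool x,y cm',100*(t-p)@x,-100*(t-p)@y)
```

```text
coil bottom tri [0.633  0.3867 0.1954] [0.6593 0.3414 0.2678]
0.1 [0.649  0.4004 0.1   ] [0.6926 0.5263 0.1   ]
0.3 [0.5767 0.3739 0.3   ] [0.6027 0.2345 0.3   ]
0.5 [0.5044 0.3474 0.5   ] [ 0.5127 -0.0572  0.5   ]
target [0.5516 0.3339] shift tool x,y cm 73.76513928 -54.404503286
```

The hose coil hangs near the back of the valve, so I'll measure its lowest loop more carefully.

Run:
```python
from h import *
np.set_printoptions(precision=3,suppress=True)
x=np.array([.8575,.5146]);y=np.array([-.5146,.8575]);o=np.array([.5067,.2533])
def L(p): d=p[:2]-o;return np.array([d@x,d@y,p[2]])
for n,r in(('side',(0,150,360,440)),('top',(60,180,150,250))):
    im=cv2.imread(f'pics/{n}0.png');h=cv2.cvtColor(im,cv2.COLOR_BGR2HSV)
    m=((h[...,0]<8)|(h[...,0]>172))&(h[...,1]>120)&(h[...,2]>60)
    m2=np.zeros_like(m);m2[r[0]:r[1],r[2]:r[3]]=m[r[0]:r[1],r[2]:r[3]]
    q=np.argwhere(m2)[:,::-1]
    print(n,q.min(0),q.max(0),'lowest',q[q[:,1]==q[:,1].max()].mean(0),'right',q[q[:,0]==q[:,0].max()].mean(0))
for s,t in(((402,118),(207,138)),((402,125),(205,140)),((402,110),(205,135))):print(L(tri(s,t)))
for z in(.2,.25,.3):print(z,L(ray('top',(210,168),z)),L(ray('top',(244,135),z)),L(ray('side',(373,115),z)),L(ray('side',(434,112),z)),L(ray('side',(400,143),z)))
```

```text
side [368   0] [439 145] lowest [391.5 145. ] right [439. 114.]
top [150  60] [246 171] lowest [206.5 171. ] right [246.    131.333]
[0.185 0.046 0.237]
[0.191 0.049 0.22 ]
[0.183 0.047 0.253]
0.2 [0.161 0.068 0.2  ] [0.169 0.007 0.2  ] [0.206 0.129 0.2  ] [0.303 0.063 0.2  ] [0.18 0.03 0.2 ]
0.25 [0.142 0.071 0.25 ] [0.149 0.014 0.25 ] [0.147 0.069 0.25 ] [0.235 0.009 0.25 ] [ 0.123 -0.021  0.25 ]
0.3 [0.123 0.074 0.3  ] [0.13  0.021 0.3  ] [0.089 0.009 0.3  ] [ 0.166 -0.044  0.3  ] [ 0.067 -0.071  0.3  ]
```

Emit:
{"api": "arm_command", "payload": {
  "series": [
    [0.12, 0, 0, -2, 0, 0, -0.085],
    [0.12, 0, 0, -2, 0, 0, -0.085],
    [0.12, 3, -2.6, 0, 0, 0, 0],
    [0.12, 4, -3.4, 0, 0, 0, 0],
    [0.12, 4, -3.4, 0, 0, 0, 0],
    [0.12, 4, -3.4, 0, 0, 0, 0],
    [0.12, 4, -3.4, 0, 0, 0, 0],
    [0.12, 4, -3.4, 0, 0, 0, 0],
    [0.12, 4, -3.4, 0, 0, 0, 0],
    [0.12, 4, -3.4, 0, 0, 0, 0],
    [0.12, 4, -3.4, 0, 0, 0, 0],
    [0.12, 4, -3.4, 0, 0, 0, 0],
    [0.12, 4, -3.4, 0, 0, 0, 0],
    [0.12, 4, -3.4, 0, 0, 0, 0],
    [0.12, 4, -3.4, 0, 0, 0, 0],
    [0.12, 4, -3.4, 0, 0, 0, 0],
    [0.12, 4, -3.4, 0, 0, 0, 0],
    [0.12, 3, -3.4, 0, 0, 0, 0],
    [0.12, 0, 0, 0, 0, 0, 0],
    [0.12, 0, 0, 0, 0, 0, 0]
  ]
}}

```text
time: 2.1
tool_pos: [0.4432, 0.2334, 0.2444]
ee_rot: [3.141, 0.003, 0.543]
wrist_force: [-0.3, 0.1, -0.4]
width: 0.0112
```

```bash
cat > st.py <<'E'
from h import *
from bench import sensors
np.set_printoptions(precision=4,suppress=True)
x=np.array([.8575,.5146]);y=np.array([-.5146,.8575]);o=np.array([.5067,.2533])
s=sensors.get_obs();d=np.array(s['tool_pos'])[:2]-o
print(s['time'],np.array(s['tool_pos']),np.array(s['ee_rot']),'local mm',1000*d@x,1000*d@y,'F',np.array(s['wrist_force']),s['width'])
E
python3 st.py
```

```text
2.1 [0.4432 0.2334 0.2444] [3.1413 0.0026 0.5429] local mm -64.69103350622214 15.58219183335005 F [-0.3337  0.0952 -0.4182] 0.011219730930653132
```

Emit:
{"api": "arm_command", "payload": {
  "series": [
    [0.12, 3.25, -1.5, 2, 0, 0, 0],
    [0.12, 3.25, -1.55, 2, 0, 0, 0],
    [0.12, 0, 0, 0, 0, 0.1, 0],
    [0.12, 0, 0, 0, 0, 0.1, 0],
    [0.12, 2.2, 0, 0.45, 0, 0, 0],
    [0.12, 2.2, 0, 0.45, 0, 0, 0],
    [0.12, 2.2, 0, 0.45, 0, 0, 0],
    [0.12, 0, 0, 0, 0, 0, 0],
    [0.12, 0, 0, 0, 0, 0, 0]
  ]
}}

```text
time: 3.0
tool_pos: [0.5414, 0.3254, 0.2051]
ee_rot: [3.141, -0.199, 0.539]
wrist_force: [0.4, 0.5, -0.3]
width: 0.0113
```

```bash
python3 st.py
python3 - <<'E'
from bench import eyes
import cv2
a=eyes.snapshot('side')[0:300,200:500];cv2.imwrite('pics/s1.png',cv2.resize(a,(600,600)))
E
```

```text
3.0 [0.5414 0.3254 0.2051] [ 3.1412 -0.1987  0.5389] local mm 66.88715208348754 43.963317532862845 F [ 0.3511  0.5109 -0.3129] 0.011298338500182435
```

View pics/s1.png

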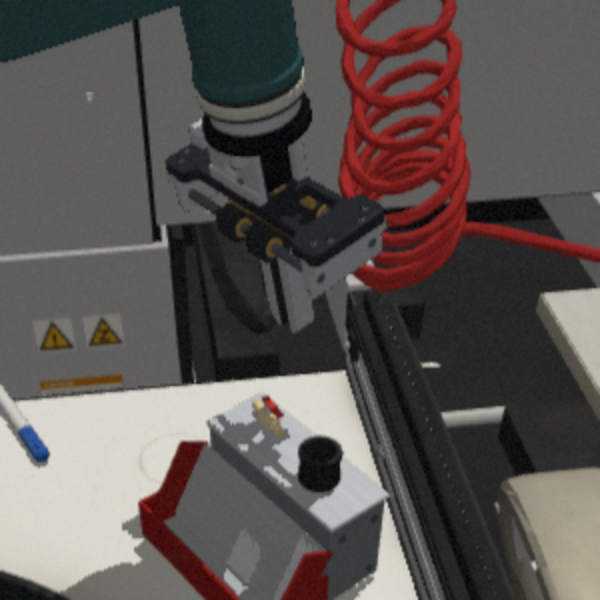

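The view shows the gripper clear in front of the hose coil, with its fingers above the back of the shelf and both valve and loupe in place. I'll descend behind the valve.

Emit:
{"api": "arm_command", "payload": {
  "series": [
    [0.12, -0.2, -0.1, 1.5, 0, 0, 0],
    [0.12, -0.3, -0.1, 1.5, 0, 0, 0],
    [0.12, -0.3, 0, 1.5, 0, 0, 0],
    [0.12, -0.3, 0, 1.5, 0, 0, 0],
    [0.12, -0.3, 0, 1.5, 0, 0, 0],
    [0.12, -0.3, 0, 1.5, 0, 0, 0],
    [0.12, 0, 0, 0, 0, 0, 0],
    [0.12, 0, 0, 0, 0, 0, 0]
  ]
}}

```text
time: 3.85
tool_pos: [0.5414, 0.3295, 0.1133]
ee_rot: [3.142, -0.199, 0.541]
wrist_force: [-0.4, 0.1, 0.3]
width: 0.0114
```

```bash
python3 st.py
python3 - <<'E'
from bench import eyes
import cv2,numpy as np
a=eyes.snapshot('side')[150:300,260:410];b=eyes.snapshot('top')[150:300,230:380]
cv2.imwrite('pics/s2.png',np.hstack([cv2.resize(i,(400,400),interpolation=2) for i in(a,b)]))
E
```

```text
3.85 [0.5414 0.3295 0.1133] [ 3.1415 -0.1991  0.5409] local mm 68.92928552123566 47.51582414144012 F [-0.428   0.0922  0.2762] 0.011436498559508726
```

View pics/s2.png

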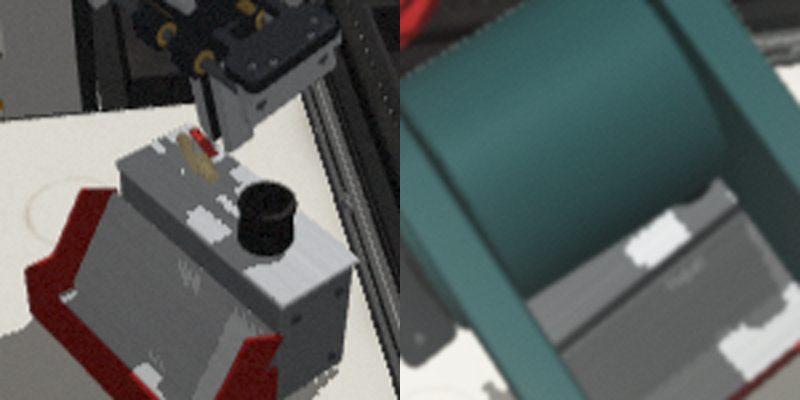

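The fingers are right behind the valve, and valve and loupe haven't moved. I'll start the push.

Emit:
{"api": "arm_command", "payload": {
  "series": [
    [0.12, -0.6, 0, -0.12, 0, 0, 0],
    [0.12, -0.6, 0, -0.12, 0, 0, 0],
    [0.12, -0.6, 0, -0.12, 0, 0, 0],
    [0.12, -0.6, 0, -0.12, 0, 0, 0],
    [0.12, -0.6, 0, -0.12, 0, 0, 0],
    [0.12, -0.6, 0, -0.12, 0, 0, 0],
    [0.12, 0, 0, 0, 0, 0, 0]
  ]
}}

```text
time: 4.65
tool_pos: [0.5093, 0.3102, 0.1138]
ee_rot: [3.141, -0.2, 0.541]
wrist_force: [0.1, 0.3, -0.4]
width: 0.0113
```

```bash
python3 st.py
python3 - <<'E'
from bench import eyes
import cv2,numpy as np
a=eyes.snapshot('side')[150:300,260:410]
cv2.imwrite('pics/s3.png',cv2.resize(a,(500,500),interpolation=2))
E
```

```text
4.65 [0.5093 0.3102 0.1138] [ 3.1414 -0.1998  0.5408] local mm 31.563851253575784 47.46376551825737 F [ 0.0942  0.2545 -0.4144] 0.011258507300988862
```

View pics/s3.png

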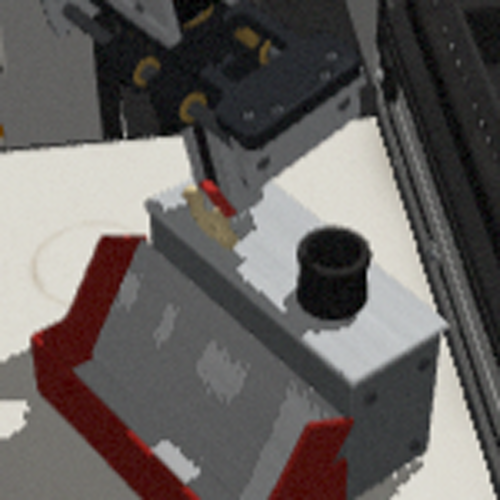

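The valve is sliding straight with the pusher and the loupe hasn't moved. I'll carry on over the edge.

Emit:
{"api": "arm_command", "payload": {
  "series": [
    [0.12, -0.6, 0, -0.12, 0, 0, 0],
    [0.12, -0.6, 0, -0.12, 0, 0, 0],
    [0.12, -0.6, 0, -0.12, 0, 0, 0],
    [0.12, -0.6, 0, -0.12, 0, 0, 0],
    [0.12, -0.6, 0, -0.12, 0, 0, 0],
    [0.12, -0.6, 0, -0.12, 0, 0, 0],
    [0.12, -0.6, 0, -0.12, 0, 0, 0],
    [0.12, 0, 0, 0, 0, 0, 0],
    [0.12, 0, 0, 0, 0, 0, 0],
    [0.12, 0, 0, 0, 0, 0, 0],
    [0.12, 0, 0, 0, 0, 0, 0]
  ]
}}

```text
time: 5.8
tool_pos: [0.4735, 0.2887, 0.1135]
ee_rot: [3.142, -0.2, 0.541]
wrist_force: [0.5, -0.8, -0.7]
width: 0.0109
```

```bash
python3 st.py
python3 - <<'E'
from bench import eyes
import cv2,numpy as np
a=eyes.snapshot('side')[180:330,260:410]
cv2.imwrite('pics/s4.png',cv2.resize(a,(500,500),interpolation=2))
E
```

```text
5.8 [0.4735 0.2887 0.1135] [ 3.1415 -0.2     0.5408] local mm -10.285901801681613 47.451737435722364 F [ 0.5452 -0.8336 -0.6704] 0.010940621899064796
```

View pics/s4.png

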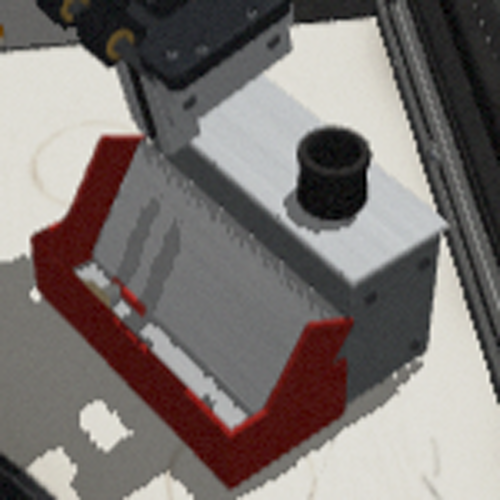

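The valve is at the bottom of the chute, with its red lever near crop (130,295), and the loupe is still standing. I'll retreat upward and do a final check.

Emit:
{"api": "arm_command", "payload": {
  "series": [
    [0.12, 0.3, 0, -1.5, 0, 0, 0],
    [0.12, 0.4, 0, -2, 0, 0, 0],
    [0.12, 0.2, 0, -2.5, 0, 0, 0],
    [0.12, 0, 0, -3, 0, 0, 0],
    [0.12, -0.5, 0, -3, 0, 0, 0],
    [0.12, -2, 0, -2, 0, 0, 0],
    [0.12, 0, 0, 0, 0, 0, 0],
    [0.12, 0, 0, 0, 0, 0, 0],
    [0.12, 0, 0, 0, 0, 0, 0],
    [0.12, 0, 0, 0, 0, 0, 0]
  ]
}}

```text
time: 6.85
tool_pos: [0.4359, 0.2662, 0.2456]
ee_rot: [-3.141, -0.197, 0.541]
wrist_force: [-0.5, -0.9, -0.8]
width: 0.0116
```

```bash
python3 st.py
python3 - <<'E'
from h import *
b=eyes.snapshot('side');a=b[180:330,260:410]
cv2.imwrite('pics/s5.png',cv2.resize(a,(600,600),interpolation=2))
A=cv2.imread('pics/side0.png')
def bl(i):
    m=(i[215:252,342:378].max(2)<60).astype(np.uint8);return cv2.connectedComponentsWithStats(m)
for i in(A,b):
    n,_,s,c=bl(i);k=1+s[1:,4].argmax();print('loupe px',s[k],c[k])
E
```

```text
6.85 [0.4359 0.2662 0.2456] [-3.1413 -0.1968  0.5408] local mm -54.07198000526091 47.499349051193164 F [-0.5101 -0.8505 -0.7758] 0.0115757096982026
loupe px [  7   4  22  27 500] [17.402 16.99 ]
loupe px [  7   4  22  27 500] [17.424 16.94 ]
```

View pics/s5.png

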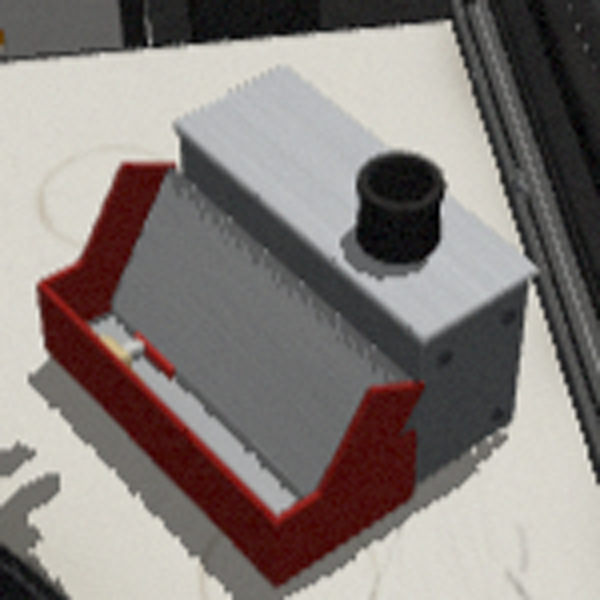

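The valve is resting on the chute bottom, with brass at crop (118,348) and the lever at (155,357). The loupe hasn't moved: its image blob is the same to within 0.1 px. The arm is clear.

```bash
python3 -c "
from bench import job;print(job.close_job())"
```

```text
the job is handed in; nothing more can be done
None
```

I pushed the valve over the shelf's front edge with nearly shut fingers tilted 0.2 rad to stay clear of the hanging hose. It dropped into the red reject chute, and I handed the job in at about 6.9 s.

- **Valve:** the last side picture shows it lying on the chute bottom between shelf front and lip. I judged that by eye and did not measure its final position or speed.
- **Loupe:** it stands where it was; its outline in the side view moved less than 0.1 px from the first picture.
- **Arm:** the tool is clear at z = 0.246 m. Every wrist-force reading was within about 1.5 N, close to zero.
- **Measurements:** the shelf came out 169 x 62 mm against the given 170 x 65 mm. No check failed. I viewed 9 pictures.

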